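Load a specimen carrier around its calibration standards

ROBOT

A 7-joint arm with a two-finger parallel gripper is mounted at the origin on the work surface. World frame = base frame: x ahead of the robot, y to its left, z up, the work surface at z = 0. Lengths are in mm, angles in rad, forces in N, time in s.
With the tool pointing down it reaches from about 425 to 825 mm from the base axis. Payload 3.6 kg.
Tool frame: the origin (TCP) lies midway between the tips of the shut fingers; the grasp point (between the pads) lies 19 mm behind it (r.grip_depth is the distance from the TCP to the grasp point, in mm); z points along the fingers, y is the line along which they close (so a half turn about z gives the same grasp; the last joint's range is limited). The gripper opens to 85 mm and grips with 20 to 120 N. Pads are 22 mm wide; open, the fingers measure 114 mm over their backs; the gripper's body (76 mm by 85 mm) begins 54 mm behind the grasp point. The pads swing forward as they close: fully open they stand 13 mm farther back than shut.
Start: joints at [-1.206, 0.615, -0.013, 1.423, 0.008, 1.103, -0.04], TCP at [247.569, 600.976, 231.297] pointing down, gripper open.
Joint ranges: [-3.12, 3.12], [-0.3, 2.06], [-1.34, 1.32], [0.26, 2.42], [-1.36, 4.5], [0.01, 1.98], [-2.84, 2.84]. Speed limits (rad/s): [2.79, 2.79, 3.14, 3.14, 3.14, 3.14, 3.14].

INTERFACE

Orientations are given as a rotation vector (axis times angle).
In Python, from bench import r, get_state, imaging, sign_off gives the robot as it stands. Calls block until the motion is done:
- r.move_to(position, orientation): joint-space move of the TCP to a pose.
- r.servo_line(position, ori=None, velocity=150): straight line of the TCP; ori=None keeps the orientation; velocity is the mean speed in mm/s.
- r.goto_joints(angles): joint-space move.
- r.grip(opening, effort=None): finger opening in mm; effort is the grip in N (None keeps the last); returns when the fingers have stopped.
- r.pause(seconds).
- r.ik(position, orientation): joint angles nearest the present ones, or None.
- get_state(): the state.
- imaging.grab_frame(name): name is "scene" or "side" or "wrist"; returns the picture (384x512x3 uint8, red, green, blue); there is no depth.
- imaging.calibration(name): a dict with "intrinsics" (3x3 intrinsics, pixels), "dist_coeffs" ([k1, k2, p1, p2, k3] as OpenCV has them; the pictures are not rectified), "position" and "rotation" of the camera in the world. Camera axes: x right, y down, z forward; pixel columns grow to the right and rows downward; lengths in mm; the calibration is good to about 2 mm. A picture is of the moment at which its call begins: read the wrist's pose just before it. calibration takes no time and is no camera call; for the wrist camera it gives the pose at the moment of the call.
A pose or a line that the arm cannot do raises r.MotionError and nothing moves.
- sign_off(): hands the job in; it is judged then, once.
The state is a dict: "time_s": time; "joint_pos": joint angles; "dq": joint speeds; "tau": joint torques, N m; "position": TCP position; "eef_rot": TCP orientation; "ft_force": force on the tool from outside, world axes, zero at the start; "ft_torque": the same for the moment, N m; "opening": finger opening in mm; "grip_force": force on a finger pad.
Only numpy, scipy, OpenCV 4.12 (cv2) and the standard library are available. Lean on these libraries where they do the work, as an engineer would, in place of code of your own. Each camera call takes 0.05 s, during which the arm holds its last target. There are 200 camera calls.

TASK

Load the specimen carrier for its scan, centring each piece on an engraved seat ('behind' means on the seat next farther from the robot): the green mount between the two calibration standards, the red mount behind the green one, the black mount behind the blue-glass grid standard, and the steel riser behind the teal step-height standard, set square with the carrier, with the brass coupon centred and square on top of the riser. Keep the polished faces up, set everything down gently without dropping it, and let go. Do not touch the two standards, and leave the objective and the joystick where they are.

Things in the scene. Friction and masses are not known exactly. Their poses are not given: they have to be found in the camera images.
- carrier: Fixed dark grey plate 175 (x) by 270 (y) mm, 12 mm thick, red line near its front edge. Origin: centre of underside; x to its rear (away from the robot, yaw within 0.25 rad), y to its left, z up. Flat top with six flush engraved white circles (seats, 48 mm, centre cross) at x = -39 (front) and +39 mm (back), y = -84, 0, 84 mm. Standards take the front corners; four seats are free.
- step_standard: Step-height calibration standard: teal holder with a bright steel block on top that has dark grooves. Fixed on one of the carrier's two front corner seats, left or right (changes between starts), square with it. 40 (x) by 56 (y) mm, rising 24 mm above the carrier's top. Origin: centre of its underside, on the carrier's top; axes parallel to the carrier's. Do not touch.
- grid_standard: Grid calibration standard: white holder with a dark blue glass tile on top that has a pale grid. Fixed on one of the carrier's two front corner seats, left or right (changes between starts), square with it. 40 (x) by 56 (y) mm, rising 24 mm above the carrier's top. Origin: centre of its underside, on the carrier's top; axes parallel to the carrier's. Do not touch.
- green_mount: Loose metallographic specimen mount: upright green resin puck, 40 mm diameter, 24 mm high, a copper ring in its polished upper face. Origin at the centre of its underside, z up (polished face up).
- red_mount: Loose metallographic specimen mount: upright red resin puck, 40 mm diameter, 24 mm high, a bright steel square in its polished upper face. Origin at the centre of its underside, z up (polished face up).
- black_mount: Loose metallographic specimen mount: upright black resin puck, 40 mm diameter, 24 mm high, three bright steel strips in its polished upper face. Origin at the centre of its underside, z up (polished face up).
- riser: Riser: loose ground steel block, 54 by 54 mm, 14 mm high, about 320 g, four small dark holes in its top; it lifts the thin coupon level with the mounts. Origin at the centre of its underside, x and y parallel to its sides, z up.
- coupon: Loose brass coupon, a square plate 38 by 38 mm, 10 mm thick, with three dark lines on its upper face. Origin at the centre of its underside, x and y parallel to its sides, z up.
- objective: Bystander: spare microscope objective standing upright on the bench, black barrel with a yellow ring and a silver nose, 34 mm diameter, 48 mm high. Origin at the centre of its underside.
- joystick: Bystander: teal stage joystick box, 140 by 85 mm and 34 mm high, with a black stick to 86 mm. Origin at the centre of its underside.
Not all that is in view belongs to the job. Of the things that look like the green_mount, the larger one is meant.

How it is judged:
By the outcome, as a careful person would: the job done as asked, in the order asked, and still so for the second after the job is handed in, with the robot touching nothing.
It also fails if it takes over 115 s, if anything falls off the work surface, if the arm or the gripper's body presses on something with over 40 N, if the wrist force passes 120 N, or if a joint passes its speed limit or range.

## Working session

There is one attempt and no reset: what is moved stays moved. The work goes in short steps, each a Python script; the robot and the scene stay as the last script left them, time stands still between calls to the robot, and variables do not carry over. Pictures are saved under pics/ and viewed, at most 14 in all, crops included, and the job is handed in when it is done.

```bash
ls; mkdir -p pics
python3 - <<'E'
from bench import r,get_state,imaging
import cv2,numpy as np
ims=[]
for n in("scene","side","wrist"):
    im=imaging.grab_frame(n); np.save(f'pics/{n}0.npy',im); cv2.imwrite(f'pics/{n}0.png',cv2.resize(im[:,:,::-1],(800,600),interpolation=cv2.INTER_CUBIC))
    c=imaging.calibration(n); print(n,{k:np.round(v,3).tolist() for k,v in c.items()})
s=get_state();print(s['time_s'],s['position'],s['eef_rot'],s['opening'],r.grip_depth)
E
```

```text
pics
scene {'intrinsics': [[455.198, 0.0, 252.049], [0.0, 455.198, 183.176], [0.0, 0.0, 1.0]], 'dist_coeffs': [-0.146, 0.0, 0.0, 0.0, 0.0], 'position': [918.687, 725.836, 949.75], 'rotation': [-0.62, -2.719, 1.054]}
side {'intrinsics': [[414.079, 0.0, 252.949], [0.0, 414.079, 192.708], [0.0, 0.0, 1.0]], 'dist_coeffs': [-0.093, 0.0, 0.0, 0.0, 0.0], 'position': [218.8, -909.441, 813.817], 'rotation': [-2.221, 0.412, -0.168]}
wrist {'intrinsics': [[346.141, 0.0, 253.462], [0.0, 346.141, 192.758], [0.0, 0.0, 1.0]], 'dist_coeffs': [-0.042, 0.0, 0.0, 0.0, 0.0], 'position': [175.236, 629.377, 374.59], 'rotation': [2.389, 1.6, 0.244]}
0.15 [247.32578511 600.46832787 230.39094451] [-0.60978427 -3.08141012  0.00310264] 85.75099042896184 18.700000000000003
```

View pics/scene0.png

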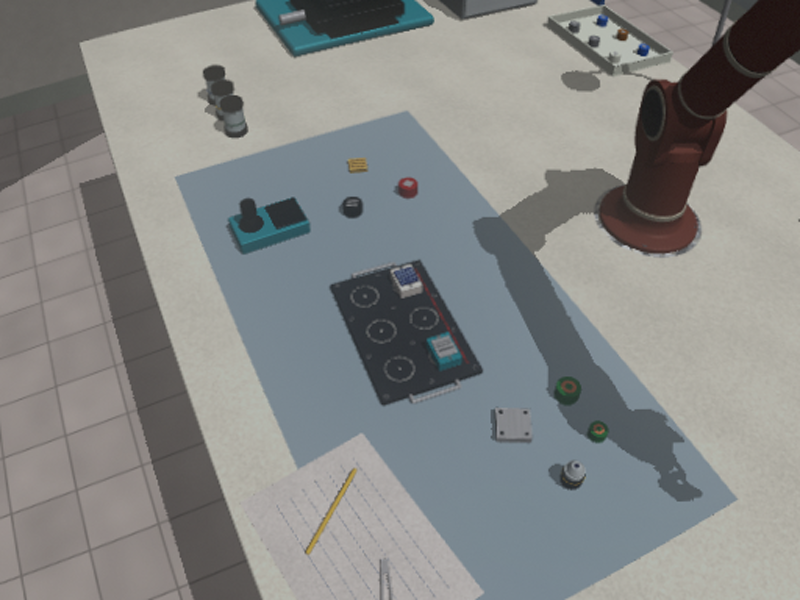

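View pics/side0.png

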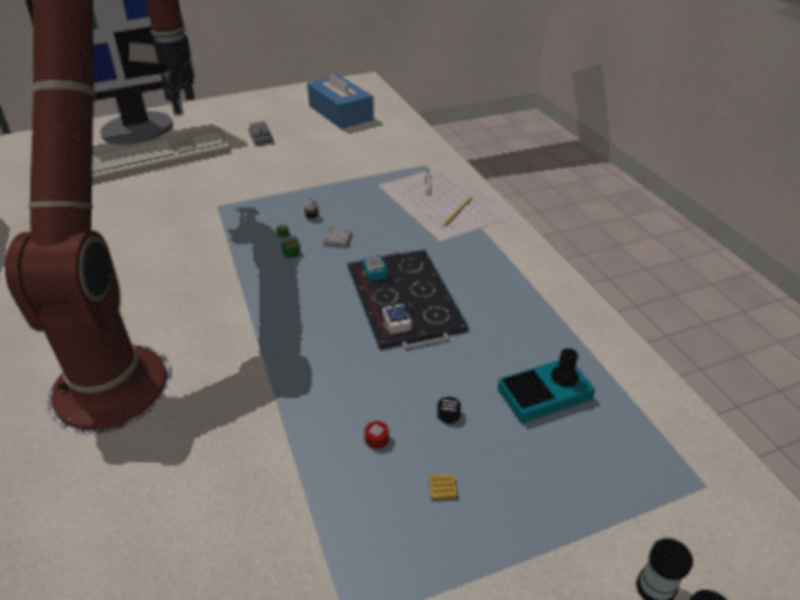

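The scene view shows the carrier at (405,330), with the grid standard at (407,280) and the step standard at (445,350). The red mount is at (408,187), black at (352,206), coupon at (358,164), riser at (514,424), objective at (572,474) and joystick at (268,223).

There are two candidates for the green mount: (567,389) and (598,431). The first looks larger, so it fits the description; I'll measure both and confirm with a crop.

```bash
cat > h.py <<'E'
from bench import r,get_state,imaging,sign_off
import cv2,numpy as np
from scipy.spatial.transform import Rotation as R
def cast(c,uv,z):
    uv=np.asarray(uv,float).reshape(-1,1,2)
    n=cv2.undistortPoints(uv,c['intrinsics'],c['dist_coeffs'])[:,0]
    d=np.c_[n,np.ones(len(n))]@R.from_rotvec(c['rotation']).as_matrix().T
    p=np.asarray(c['position']); return (p+d*((z-p[2])/d[:,2])[:,None])[:,:2]
def ori(yaw):  # tool down; closing axis (tool y) along world angle yaw
    y=np.array([np.cos(yaw),np.sin(yaw),0]); z=np.array([0,0,-1.]); x=np.cross(y,z)
    return R.from_matrix(np.c_[x,y,z]).as_rotvec()
def project(c,P):
    Rm=R.from_rotvec(c['rotation']).as_matrix(); rv=cv2.Rodrigues(Rm.T)[0]; t=-Rm.T@np.asarray(c['position'])
    return cv2.projectPoints(np.asarray(P,float).reshape(-1,3),rv,t,c['intrinsics'],c['dist_coeffs'])[0][:,0]
E
python3 - <<'E'
from h import *
S={'red':(408,187-3,24),'black':(352,203,24),'coupon':(358,163,10),'riser':(514,422,14),'green':(567,384,24),'small':(598,427,20),'obj':(572,476,15),'joy':(270,225,20),'step':(443,345,36),'grid':(405,277,36),'s_fl?':(424,318,12),'s1':(365,296,12),'s2':(381,331,12),'s3':(399,369,12)}
D={'red':(376,429,24),'black':(449,405,24),'coupon':(443,486,10),'riser':(338,236,14),'green':(290,244,24),'small':(283,229,20),'obj':(311,210,15),'joy':(547,390,20),'step':(375,264,36),'grid':(397,315,36),'s_fl?':(386,296,12),'s1':(436,315,12),'s2':(423,289,12),'s3':(410,265,12)}
for k in S:
    print(k,*[cast(imaging.calibration(n),np.array(T[k][:2])*.64-.2,T[k][2])[0].round(0) for n,T in(('scene',S),('side',D))])
print(R.from_rotvec(get_state()['eef_rot']).as_matrix().round(3))
a=np.load('pics/scene0.npy');b=np.load('pics/side0.npy')
A=cv2.resize(a[225:315,310:410,::-1],(500,450),interpolation=3)
cv2.imwrite('pics/green.png',A)
E
```

```text
red [ 406. -278.] [ 404. -279.]
black [ 532. -273.] [ 530. -275.]
coupon [ 463. -402.] [ 463. -405.]
riser [506. 289.] [508. 284.]
green [398. 271.] [398. 279.]
small [398. 357.] [398. 351.]
obj [479. 406.] [480. 416.]
joy [ 698. -288.] [ 697. -302.]
step [543. 124.] [541. 122.]
grid [531. -38.] [527. -47.]
s_fl? [534.  43.] [536.  43.]
s1 [605. -47.] [605. -48.]
s2 [613.  37.] [613.  36.]
s3 [620. 121.] [619. 122.]
[[-0.925  0.381 -0.001]
 [ 0.381  0.925 -0.002]
 [ 0.    -0.002 -1.   ]]
```

View pics/green.png

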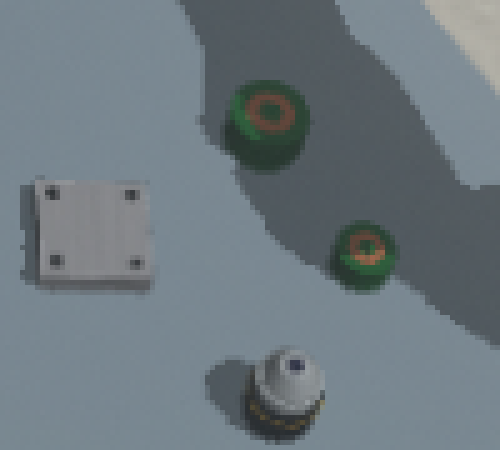

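The crop shows the large green mount at (267,112), the small decoy at (365,252), the objective at (285,395) and the riser at (93,232). The upper green one is clearly larger, so it's the target, at about (398,275). Next I'll take wrist views. The carrier gets two opposite yaws so any camera bias cancels.

```bash
cat > v.py <<'E'
from h import *
import pickle
def view(name,xy,z,yaw):
    r.move_to([*xy,z],ori(yaw)); r.pause(.2)
    c=imaging.calibration('wrist'); im=imaging.grab_frame('wrist')
    pickle.dump((c,im),open(f'pics/{name}.pkl','wb'))
    Rm=R.from_rotvec(c['rotation']).as_matrix(); print(name,c['position'].round(0) if hasattr(c['position'],'round') else c['position'],'axis',Rm[:,2].round(3),get_state()['time_s'])
    return c,im
E
python3 - <<'E'
from v import *
t=[]
for n,xy,z,y in(('L',(460,200),240,0),('C1',(574,-38),240,0),('C2',(574,118),240,np.pi),('Rr',(470,-240),240,np.pi)):
    try: c,im=view(n,xy,z,y); t.append(im)
    except r.MotionError as e: print(n,e)
a=np.vstack([np.hstack(t[:2]),np.hstack(t[2:4])]) if len(t)==4 else np.hstack(t)
cv2.imwrite('pics/w1.png',cv2.resize(a[:,:,::-1],(800,600),interpolation=cv2.INTER_AREA))
E
```

```text
L [459. 278. 384.] axis [-0.001 -0.303 -0.953] 2.0667
C1 [573.  41. 384.] axis [-0.    -0.302 -0.953] 3.35
C2 [573.  39. 384.] axis [-0.001  0.303 -0.953] 5.6833
Rr [ 470. -318.  384.] axis [-0.001  0.303 -0.953] 9.825
```

View pics/w1.png

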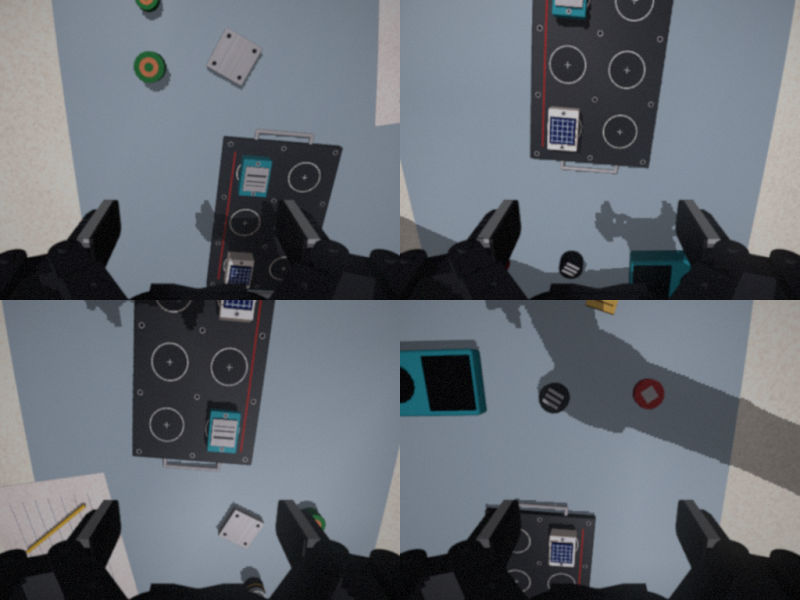

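This mosaic shows:
- **Top left (L):** big green at (149,67), riser at (235,57).
- **Top right (C1):** seats at (567,64), (626,70) and (619,131).
- **Bottom left (C2):** seats at (170,361), (229,367) and (166,425).
- **Bottom right (Rr):** black at (554,397), red at (649,393), coupon at the top edge (602,305).

Now the exact fits.

```bash
cat > m.py <<'E'
from v import *
def load(n): return pickle.load(open(f'pics/{n}.pkl','rb'))
def rings(c,im,z=12):
    g=cv2.resize(cv2.cvtColor(im,cv2.COLOR_RGB2GRAY),None,fx=4,fy=4,interpolation=cv2.INTER_CUBIC)
    m=(g>cv2.blur(g.astype(np.float32),(61,61))+18).astype(np.uint8)
    cs,_=cv2.findContours(m,cv2.RETR_LIST,cv2.CHAIN_APPROX_NONE); out=[]
    for k in cs:
        if len(k)<100: continue
        w=cast(c,(k[:,0]+.5)/4-.5,z).astype(np.float32); (ctr,rad)=w.mean(0),0
        A=np.c_[2*w,np.ones(len(w))]; s=np.linalg.lstsq(A,(w**2).sum(1),rcond=None)[0]; rad=np.sqrt(s[2]+s[0]**2+s[1]**2)
        res=np.abs(np.hypot(*(w-s[:2]).T)-rad).max()
        if 19<rad<29 and res<2.5: out.append((*s[:2].round(2),round(float(rad),2),round(float(res),2)))
    return out
def blob(im,cond,near,rad=40):
    m=cond.astype(np.uint8); yy,xx=np.mgrid[:384,:512]; m[np.hypot(xx-near[0],yy-near[1])>rad]=0
    m=cv2.morphologyEx(m,cv2.MORPH_OPEN,np.ones((2,2),np.uint8))
    n,l,st,ce=cv2.connectedComponentsWithStats(m)
    return m,ce[1:],st[1:,4]
E
python3 - <<'E'
from m import *
for n in('C1','C2'):
    for q in rings(*load(n)): print(n,q)
c,im=load('L'); i=im.astype(int); Rd,G,B=i[...,0],i[...,1],i[...,2]
m,ce,a=blob(im,(Rd>G+15),(191,86),25); ys,xs=np.nonzero(m); el=cv2.minEnclosingCircle(np.c_[xs,ys].astype(np.float32))[0]; print('green ring',ce,a,el,cast(c,el,24))
m,ce,a=blob(im,(G>Rd+15)&(G>B)|(Rd>G+15),(191,86),30); print('green all',ce,a)
m,ce,a=blob(im,(Rd+8>B)&(Rd>110),(301,73),45); k=max(cv2.findContours(m,0,2)[0],key=cv2.contourArea); rr=cv2.minAreaRect(k); print('riser',rr); bx=cast(c,cv2.boxPoints(rr),14);print(bx.round(1),bx.mean(0))
m,ce,a=blob(im,i.sum(2)<240,(301,73),36); print('holes',ce[a>2].round(1),a[a>2],cast(c,ce[a>2],14).round(1) if len(a) else '')
c,im=load('Rr'); i=im.astype(int); Rd,G,B=i[...,0],i[...,1],i[...,2]
p=(np.array((649-400,393-300))*1.28); m,ce,a=blob(im,(Rd>G+40),p,28); k=max(cv2.findContours(m,0,1)[0],key=cv2.contourArea); print('red outline',cv2.minEnclosingCircle(k)); 
m,ce,a=blob(im,(Rd<G+30)&(Rd>90),p,13); print('red sq',ce,a,cast(c,ce,24).round(1))
p=(np.array((554-400,397-300))*1.28); m,ce,a=blob(im,i.sum(2)>240,p,14); print('strips',ce,a,cast(c,ce,24).round(1))
crop=[cv2.resize(load(n)[1][y-45:y+45,x-45:x+45],(400,400),interpolation=0) for n,x,y in(('L',191,86),('Rr',319,119))]
crop.insert(1,None) if 0 else None
cv2.imwrite('pics/z.png',np.hstack(crop)[:,:,::-1])
E
```

```text
C1 (np.float64(603.54), np.float64(-48.88), 21.99, 0.44)
C1 (np.float64(603.53), np.float64(-48.88), 25.04, 0.45)
C1 (np.float64(610.44), np.float64(35.27), 22.07, 0.34)
C1 (np.float64(610.5), np.float64(35.2), 24.97, 0.41)
C1 (np.float64(532.3), np.float64(41.8), 22.12, 0.38)
C1 (np.float64(532.3), np.float64(41.62), 24.93, 0.4)
C1 (np.float64(617.44), np.float64(119.0), 23.37, 1.81)
C2 (np.float64(617.37), np.float64(119.42), 22.1, 0.46)
C2 (np.float64(617.41), np.float64(119.39), 24.92, 0.41)
C2 (np.float64(532.32), np.float64(41.67), 22.18, 0.44)
C2 (np.float64(532.31), np.float64(41.7), 24.9, 0.36)
C2 (np.float64(610.4), np.float64(35.24), 22.11, 0.37)
C2 (np.float64(610.51), np.float64(35.28), 24.93, 0.34)
C2 (np.float64(603.55), np.float64(-47.36), 22.41, 2.13)
green ring [[191.032  86.648]] [375] (190.92105102539062, 86.5526351928711) [[396.16402561 274.5744871 ]]
green all [[191.72063492  86.33492063]] [1260]
riser ((300.1153869628906, 72.92308044433594), (52.96282958984375, 55.56755447387695), 29.744882583618164)
[[468.8 277.1]
 [495.6 323.1]
 [542.8 298.8]
 [517.1 250.9]] 
[... 272 characters left out ...]
last):
  File "<stdin>", line 11, in <module>
  File "h.py", line 6, in cast
    n=cv2.undistortPoints(uv,c['intrinsics'],c['dist_coeffs'])[:,0]
      ~~~~~~~~~~~~~~~~~~~^^^^^^^^^^^^^^^^^^^^^^^^^^^^^^^^^^^^^
cv2.error: OpenCV(4.12.0) /io/opencv/modules/calib3d/src/undistort.dispatch.cpp:347: error: (-215:Assertion failed) CV_IS_MAT(_src) && CV_IS_MAT(_dst) && (_src->rows == 1 || _src->cols == 1) && (_dst->rows == 1 || _dst->cols == 1) && _src->cols + _src->rows - 1 == _dst->rows + _dst->cols - 1 && (CV_MAT_TYPE(_src->type) == CV_32FC2 || CV_MAT_TYPE(_src->type) == CV_64FC2) && (CV_MAT_TYPE(_dst->type) == CV_32FC2 || CV_MAT_TYPE(_dst->type) == CV_64FC2) in function 'cvUndistortPointsInternal'
```

The two opposite views agree within 0.1 mm, so the wrist calibration is sound and the carrier yaw is -0.0823. Next I'll relax the thresholds for the shaded mounts.

Run:
```python
from m import *
c,im=load('Rr'); i=im.astype(int); Rd,G,B=i[...,0],i[...,1],i[...,2]
p=(319,119); print(im[117:122:2,315:324:2].tolist())
m,ce,a=blob(im,(G>.55*Rd),p,13); print('red sq',ce,a); [print(cast(c,x,24)) for x in ce]
p=(np.array((554-400,397-300))*1.28); m,ce,a=blob(im,i.sum(2)>190,p,14); print('strips',ce,a); [print(cast(c,x,24)) for x in ce]
crop=[cv2.resize(load(n)[1][y-45:y+45,x-45:x+45],(400,400),interpolation=0) for n,x,y in(('Rr',197,124),('Rr',319,119))]
cv2.imwrite('pics/z.png',np.hstack(crop)[:,:,::-1])
# reachability: at pick heights for grasp candidates
print(get_state()['time_s'])
for n,xy in dict(green=(396,274.5),red=(405,-278),black=(531,-274),cp=(463,-403),ris=(506,287),FM=(532,42),BM=(610,35),BR=(603,-49),BL=(617,119)).items():
    print(n,[round(y,2) for y in np.arange(0,3.15,.2) if r.ik([*xy,5],ori(y)) is not None and r.ik([*xy,110],ori(y)) is not None])
```

```text
[[[81, 79, 85], [79, 76, 78], [79, 74, 81], [79, 80, 80], [79, 77, 78]], [[83, 79, 81], [81, 78, 82], [81, 79, 82], [81, 79, 82], [81, 77, 82]], [[75, 77, 79], [78, 78, 81], [81, 76, 81], [78, 74, 79], [76, 74, 79]]]
red sq [[320.10030395 121.46504559]] [329]
[[ 400.63924544 -280.75372853]]
strips [[200.73913043 120.62318841]
 [196.35294118 126.97058824]
 [191.97297297 133.31081081]] [69 68 74]
[[ 523.2737206  -281.60309366]]
[[ 528.09212382 -275.14882671]]
[[ 532.9582213  -268.63492776]]
9.825
green [np.float64(0.0), np.float64(0.2), np.float64(0.4), np.float64(0.6), np.float64(0.8), np.float64(1.0), np.float64(1.2), np.float64(1.4), np.float64(1.6), np.float64(1.8), np.float64(2.0), np.float64(2.2), np.float64(2.4), np.float64(2.6), np.float64(2.8), np.float64(3.0)]
red [np.float64(0.0), np.float64(0.2), np.float64(0.4), np.float64(0.6), np.float64(0.8), np.float64(1.0), np.float64(1.2), np.float64(1.4), np.float64(1.6), np.float64(1.8), np.float64(2.0), np.float64(2.2), np.float64(2.4), np.float64(2.6), np.float64(2.8), np.float64(3.0)]
black [np.float64(0.0), np.float64(0.2), np.
[... 1191 characters left out ...]
loat64(1.4), np.float64(1.6), np.float64(1.8), np.float64(2.0), np.float64(2.2), np.float64(2.4), np.float64(2.6), np.float64(2.8), np.float64(3.0)]
BR [np.float64(0.0), np.float64(0.2), np.float64(0.4), np.float64(0.6), np.float64(0.8), np.float64(1.0), np.float64(1.2), np.float64(1.4), np.float64(1.6), np.float64(1.8), np.float64(2.0), np.float64(2.2), np.float64(2.4), np.float64(2.6), np.float64(2.8), np.float64(3.0)]
BL [np.float64(0.0), np.float64(0.2), np.float64(0.4), np.float64(0.6), np.float64(0.8), np.float64(1.0), np.float64(1.2), np.float64(1.4), np.float64(1.6), np.float64(1.8), np.float64(2.0), np.float64(2.2), np.float64(2.4), np.float64(2.6), np.float64(2.8), np.float64(3.0)]
```

View pics/z.png

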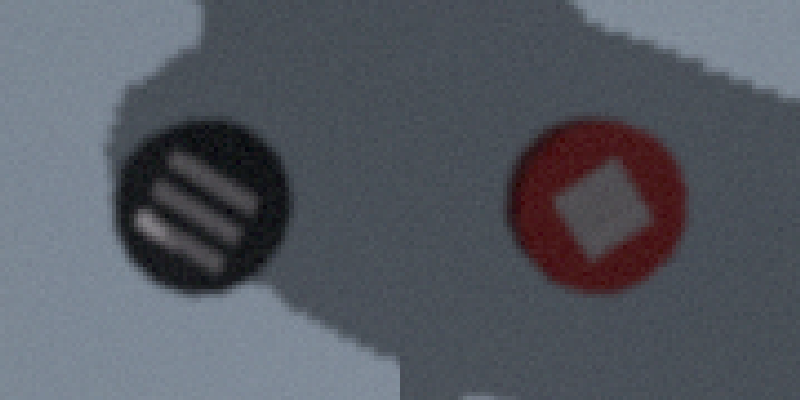

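The crop shows the black mount's strips centred near (197,207) and the red mount's steel square at (604,210), both face up. Measured positions are red (400.6,-280.7) and black (528.1,-275.1). I'll start with the green mount, closing along carrier x because the standards flank the seat in y.

```bash
cat > pp.py <<'E'
from m import *
PSI=-.0823; Y=PSI+np.pi/2; X=PSI+np.pi
SEAT=dict(FM=(532.3,41.7),BM=(610.47,35.25),BR=(603.54,-48.9),BL=(617.4,119.4))
def st(msg):
    s=get_state(); print(msg,'t%.1f'%s['time_s'],s['position'].round(2),'open %.1f'%s['opening'],'gf %.1f'%s['grip_force'],'F',s['ft_force'].round(1)); return s
def pick(xy,yaw,z=1,op=85,effort=40,lift=75):
    r.grip(op); r.move_to([*xy,80],ori(yaw)); r.servo_line([*xy,z],velocity=100); a=st('down')
    r.grip(0,effort); a=st('grip')['position']; r.servo_line([*xy,lift],velocity=120); st('lift'); return a
def place(xy,yaw,z,rel,zc=75,up=100):
    r.move_to([*xy,zc],ori(yaw)); r.servo_line([*xy,z+10],velocity=120); s=st('above')
    e=np.array([*xy])-s['position'][:2]; t=np.array(xy)+np.clip(e,-2,2); dz=z+10-s['position'][2]
    r.servo_line([*t,z+.4+dz],velocity=20); st('set'); r.grip(rel); st('rel'); r.servo_line([*t,up],velocity=120)
E
python3 - <<'E'
from pp import *
r.move_to([450,150,200],ori(X))
a=pick((396.2,274.6),X)
place(SEAT['FM'],X,a[2]+12,62)
st('end')
E
```

```text
down t13.2 [396.79 274.51   1.57] open 85.1 gf 0.0 F [ 1.5 -0.2  0.2]
grip t13.7 [396.39 274.77   1.51] open 38.8 gf 40.1 F [-1.3  0.2  5.3]
lift t14.4 [395.57 274.62  74.31] open 38.8 gf 40.2 F [ 0.9  0.3 -0.8]
above t16.1 [532.36  42.21  23.63] open 38.7 gf 40.2 F [-0.1 -0.5 -1.3]
set t16.7 [532.25  41.11  13.75] open 38.8 gf 40.2 F [ 0.1  0.8 -0.7]
rel t17.1 [532.28  41.15  13.86] open 61.7 gf 0.0 F [-1.3 -0.2  0.2]
end t17.9 [531.73  41.55  99.36] open 61.5 gf 0.0 F [ 0.2  0.7 -0.2]
```

Run:
```python
from pp import *
c,im=view('P1',(540,-38),240,0); i=im.astype(int); Rd,G,B=i[...,0],i[...,1],i[...,2]
uv=project(c,[*SEAT['FM'],36])[0]; print(uv)
m,ce,a=blob(im,(Rd>G+12)&(Rd>B+12),uv,18); ys,xs=np.nonzero(m)
print(ce,a,cast(c,cv2.minEnclosingCircle(np.c_[xs,ys].astype(np.float32))[0],36))
for q in rings(c,im): print(q)
x,y=uv.astype(int); cv2.imwrite('pics/p1.png',cv2.resize(im[max(0,y-80):y+90,x-110:x+110,::-1],(660,510),interpolation=2))
```

```text
P1 [539.  39. 384.] axis [-0.002 -0.303 -0.953] 19.9333
[246.95175687  80.15630221]
[[247.02409639  80.96385542]] [415] [[532.34222858  40.92361186]]
(np.float64(603.69), np.float64(-48.85), 21.96, 0.45)
(np.float64(603.71), np.float64(-48.9), 25.08, 0.36)
(np.float64(610.62), np.float64(35.27), 22.05, 0.43)
(np.float64(610.64), np.float64(35.17), 24.98, 0.44)
(np.float64(532.6), np.float64(41.68), 23.67, 1.69)
(np.float64(617.58), np.float64(118.85), 23.29, 1.89)
```

View pics/p1.png

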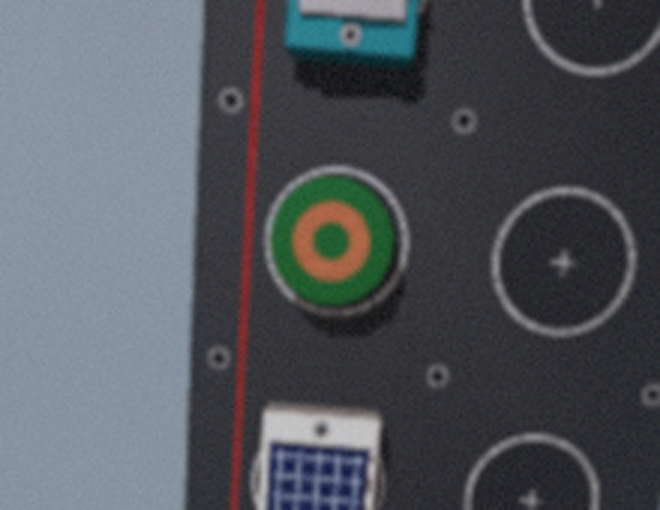

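The green mount sits inside its ring at (335,240), about 0.8 mm off. Next are the red and black mounts, then a coupon view.

```bash
sed -i 's/t=np.array(xy)+np.clip(e,-2,2)/t=np.array(xy)/' pp.py
python3 - <<'E'
from pp import *
for xy,s in(((400.6,-280.7),'BM'),((528.1,-275.1),'BR')):
    a=pick(xy,Y); place(SEAT[s],Y,a[2]+12,62)
c,im=view('K',(463,-370),200,np.pi)
i=im.astype(int); Rd,G,B=i[...,0],i[...,1],i[...,2]
m=((Rd>B+35)&(G>B+12)).astype(np.uint8); k=max(cv2.findContours(m,0,1)[0],key=cv2.contourArea); rr=cv2.minAreaRect(k)
bx=cast(c,cv2.boxPoints(rr),10); print(rr,bx.round(1).tolist(),bx.mean(0),np.arctan2(*(bx[1]-bx[0])[::-1]))
x,y=np.int32(rr[0]); cv2.imwrite('pics/k.png',cv2.resize(im[max(0,y-60):y+60,max(0,x-80):x+80,::-1],(640,480),interpolation=2))
E
```

```text
down t22.6 [ 401.1  -280.66    1.43] open 85.2 gf 0.0 F [-0.   0.1 -0.4]
grip t23.1 [ 400.8  -280.85    1.55] open 38.5 gf 40.1 F [-0.2  0.   5.5]
lift t23.8 [ 399.92 -280.75   74.33] open 38.7 gf 40.2 F [-0.2 -0.5 -1.1]
above t25.8 [610.52  35.23  23.46] open 38.3 gf 40.2 F [-0.1  0.1 -1.4]
set t26.5 [610.47  35.29  14.  ] open 38.9 gf 40.2 F [ 0.2  0.8 -0.3]
rel t26.8 [610.56  35.3   14.15] open 62.1 gf 0.0 F [ 0.5 -0.1  0.5]
down t30.2 [ 528.71 -275.03    1.57] open 84.6 gf 0.0 F [ 0.7 -0.1  1. ]
grip t30.7 [ 528.54 -275.19    1.68] open 38.8 gf 40.5 F [-0.7 -0.7  4.1]
lift t31.5 [ 527.38 -275.3    74.36] open 38.6 gf 40.3 F [-0.3  0.7 -1.1]
above t33.0 [603.59 -49.13  23.56] open 38.7 gf 40.3 F [-0.   0.9  0.6]
set t33.6 [603.55 -48.81  14.19] open 38.7 gf 40.3 F [ 0.8  0.6 -0.7]
rel t34.0 [603.66 -48.9   14.37] open 61.9 gf 0.0 F [-0.7 -0.2  0.1]
K [ 463. -448.  344.] axis [-0.001  0.304 -0.953] 37.275
((253.55001831054688, 130.34999084472656), (39.84469223022461, 40.160919189453125), 18.43494987487793) [[486.5, -392.4], [473.8, -428.3], [438.1, -416.7], [449.8, -380.0]] [ 462.04492671 -404.33638816] -1.9094673540502956
```

View pics/k.png

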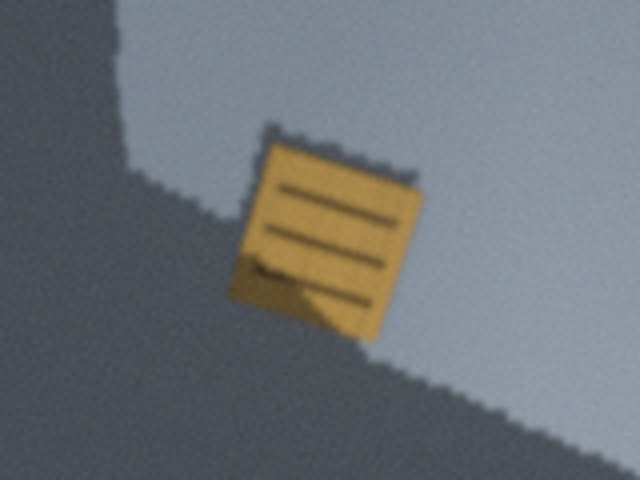

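The coupon is clear at (330,240) in the crop, which puts it at (462.0,-404.3) with a closing angle of about 1.243. Now the riser.

Run:
```python
from pp import *
a=pick((506.2,287.2),1.083,z=0,effort=70)
place(SEAT['BL'],Y,a[2]+12,72)
c,im=view('P2',(600,-10),240,0)
p=project(c,[*SEAT['BL'],26])[0]; print(p)
i=im.astype(int)
x,y=p.astype(int); m,ce,ar=blob(im,i.sum(2)<260,p,24); k=ar>4; print(ar)
for q in ce[k]: print(cast(c,q,26).round(1))
cv2.imwrite('pics/p2.png',cv2.resize(im[:260,130:450,::-1],(738,600),interpolation=2))
```

```text
down t41.0 [506.57 287.65   0.54] open 84.9 gf 0.0 F [-1.3  0.8  0.8]
grip t41.4 [507.   288.02   1.42] open 51.8 gf 74.9 F [-0.5 -0.6  6. ]
lift t42.1 [505.61 286.35  74.14] open 52.6 gf 73.9 F [-0.6  0.3 -3.4]
above t43.5 [617.41 120.49  23.61] open 51.7 gf 73.8 F [ 0.8  0.  -2.4]
set t44.2 [617.39 119.39  13.56] open 51.9 gf 73.9 F [-0.3  0.3 -3.2]
rel t44.5 [617.91 119.76  14.25] open 72.3 gf 0.0 F [ 0.2 -0.2 -0.3]
P2 [599.  68. 383.] axis [-0.003 -0.302 -0.953] 46.5583
[274.17195455  26.73193108]
[]
```

View pics/p2.png

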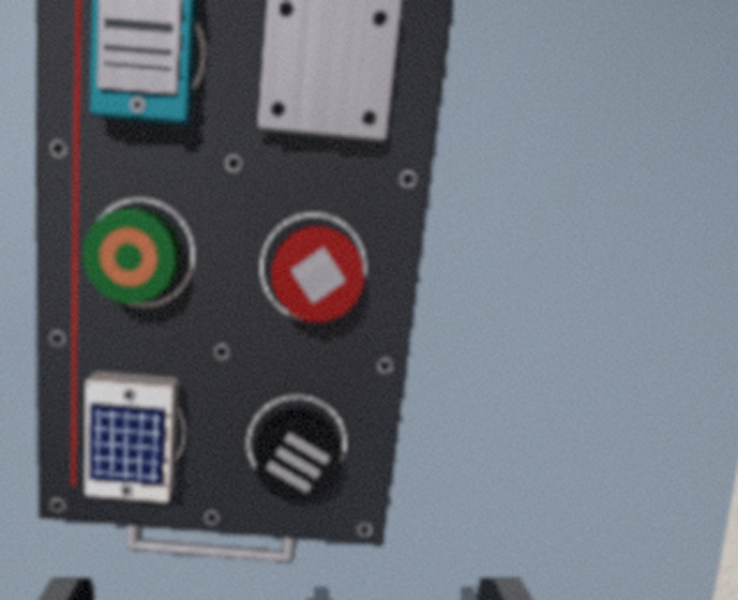

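The mounts sit on their seats: green (130,257), red (317,273), black (298,460). The riser is square at (330,60), with holes at (285,8), (379,18), (278,108) and (369,118). I'll refine these numbers.

Run:
```python
from pp import *
c,im=load('P2'); i=im.astype(int); Rd,G,B=i[...,0],i[...,1],i[...,2]; f=320/738
H=[]
for d in((285,8),(379,18),(278,108),(369,118)):
    p=np.array(d)*f+(130,0); w=np.clip(350-i.sum(2),0,None).astype(float); yy,xx=np.mgrid[:384,:512]; w[np.hypot(xx-p[0],yy-p[1])>5]=0
    H.append(cast(c,((w*xx).sum()/w.sum(),(w*yy).sum()/w.sum()),26)[0])
H=np.array(H); print(H.round(1).tolist(),'centre',H.mean(0),'err',H.mean(0)-SEAT['BL'])
print('yaws',[np.arctan2(*v[::-1]).round(4) for v in(H[1]-H[0],H[3]-H[2])],[np.arctan2(-v[0],v[1]).round(4) for v in(H[0]-H[2],H[1]-H[3])])
p=np.array((317,273))*f+(130,0); m,ce,a=blob(im,(G>.55*Rd),p,15); print('red',a,[cast(c,q,36)[0].round(1) for q in ce])
p=np.array((298,460))*f+(130,0); m,ce,a=blob(im,i.sum(2)>240,p,16); print('black',a,[cast(c,q,36)[0].round(1) for q in ce])
```

```text
[[597.9, 139.5], [635.9, 136.2], [594.6, 101.5], [632.7, 98.1]] centre [615.25854576 118.82126437] err [-2.14145424 -0.57873563]
yaws [np.float64(-0.0876), np.float64(-0.0885)] [np.float64(-0.087), np.float64(-0.0851)]
red [344] [array([612.9,  33.2])]
black [100  98  98] [array([609.2, -44.8]), array([604.8, -51.6]), array([600.4, -58.3])]
```

Some of these errors look like pose-reading noise at the moment of the picture. I'll re-fit them relative to the seat rings and fixed marks in the same image, using the puck outlines.

Run:
```python
from pp import *
c,im=load('P2'); i=im.astype(int); Rd,G,B=i[...,0],i[...,1],i[...,2]; f=320/738
def outline(c,cond,p,rad,z=36):
    m,_,_=blob(im,cond,p,rad); k=max(cv2.findContours(cv2.morphologyEx(m,cv2.MORPH_CLOSE,np.ones((9,9))),0,1)[0],key=cv2.contourArea)[:,0]
    w=cast(c,k,z); s=np.linalg.lstsq(np.c_[2*w,np.ones(len(w))],(w**2).sum(1),rcond=None)[0]; return s[:2].round(2),np.sqrt(s[2]+s[0]**2+s[1]**2).round(1)
for q in rings(c,im): print('ring',q)
print('red',outline(c,(Rd>G+40),np.array((317,273))*f+(130,0),26))
print('green',outline(c,(G>Rd+25)&(G>B+20),np.array((130,257))*f+(130,0),26))
# carrier screws (small rings, z=12): compare P1/C1/P2 world coordinates
for n in('C1','C2','P2'):
    cc,I=load(n); g=cv2.cvtColor(I,cv2.COLOR_RGB2GRAY).astype(float); o=[]
    for w0 in((571.4,82),(564.4,-2.5),(640,75),(640,-8),(497,83),(497,0)):
        p=project(cc,[*w0,12])[0]
        if not(8<p[0]<503 and 8<p[1]<375): o.append(None); continue
        yy,xx=np.mgrid[:384,:512]; d=np.hypot(xx-p[0],yy-p[1])<9; w=np.clip(g-np.median(g[d])-14,0,None)*d
        o.append(cast(cc,((w*xx).sum()/w.sum(),(w*yy).sum()/w.sum()),12)[0].round(1).tolist())
    print(n,o)
```

```text
ring (np.float64(603.31), np.float64(-48.83), 23.6, 2.39)
ring (np.float64(610.28), np.float64(35.21), 23.63, 1.95)
ring (np.float64(532.45), np.float64(41.77), 23.48, 2.14)
red (array([612.55,  33.26]), np.float64(19.9))
green (array([532.55,  41.02]), np.float64(19.7))
C1 [[574.9, 80.1], [567.7, -3.0], [648.5, 74.5], [644.5, -9.5], [497.8, 87.4], [491.3, 2.2]]
C2 [[575.1, 81.2], [567.8, -3.1], [648.7, 74.9], [644.8, -9.6], [496.4, 87.6], [491.9, 2.5]]
P2 [[574.3, 80.4], [568.1, -3.4], [648.4, 74.0], [644.9, -10.1], [497.5, 86.6], [491.9, 3.5]]
```

Rings are consistent in this view, but red and black read 2–3 mm off. As a check at z=36, I'll compare the grid standard, whose position is known from its seat, and take an opposite-yaw view.

```bash
cat > chk.py <<'E'
from pp import *
yy,xx=np.mgrid[:384,:512]
GRID=np.array(SEAT['FM'])+84*np.array([np.sin(PSI),-np.cos(PSI)])
def fit(c,im,cond,xy,rad=26,z=36,circ=True):
    p=project(c,[*xy,z])[0]
    if not(20<p[0]<492 and 20<p[1]<364): return None
    m,_,_=blob(im,cond,p,rad); m=cv2.morphologyEx(m,cv2.MORPH_CLOSE,np.ones((9,9)))
    cs=cv2.findContours(m,0,1)[0]
    if not cs: return None
    k=max(cs,key=cv2.contourArea)[:,0]; w=cast(c,k,z)
    if not circ:
        return (cast(c,cv2.minAreaRect(k)[0],z)[0]-xy).round(2)
    s=np.linalg.lstsq(np.c_[2*w,np.ones(len(w))],(w**2).sum(1),rcond=None)[0]; return (s[:2]-xy).round(2),np.sqrt(s[2]+s[0]**2+s[1]**2).round(1)
def report(n):
    c,im=load(n); i=im.astype(int); Rd,G,B=i[...,0],i[...,1],i[...,2]
    print(n,'cam',np.round(c['position'],1),'red',fit(c,im,Rd>G+40,SEAT['BM']),'green',fit(c,im,(G>Rd+25)&(G>B+20),SEAT['FM']),'grid',fit(c,im,(B>Rd+25),GRID,22,36,False))
    w=(i.sum(2)>240)*1.; p=project(c,[*SEAT['BR'],36])[0]; m,ce,a=blob(im,i.sum(2)>250,p,13); ce=ce[a>30]
    print('  black strips',len(ce),(cast(c,ce.mean(0),36)[0]-SEAT['BR']).round(2) if len(ce) else '')
    for q in rings(c,im): print('  ring',[float(v) for v in q])
E
python3 - <<'E'
from chk import *
view('P3',(600,90),240,np.pi)
view('P4',(500,40),240,Y)
for n in('P2','P3','P4'): report(n)
cv2.imwrite('pics/p3.png',cv2.resize(np.hstack([load('P3')[1],load('P4')[1]])[:,:,::-1],(800,300),interpolation=cv2.INTER_AREA))
E
```

```text
P3 [599.  12. 384.] axis [-0.001  0.303 -0.953] 48.9667
P4 [422.  46. 384.] axis [ 0.301 -0.024 -0.953] 50.4833
P2 cam [599.2  67.6 382.9] red (array([ 2.08, -1.99]), np.float64(19.9)) green (array([ 0.25, -0.68]), np.float64(19.7)) grid [ 0.95 -0.99]
  black strips 3 [ 1.03 -2.53]
  ring [603.31, -48.83, 23.6, 2.39]
  ring [610.28, 35.21, 23.63, 1.95]
  ring [532.45, 41.77, 23.48, 2.14]
P3 cam [599.4  11.6 384.2] red (array([ 0.21, -0.18]), np.float64(19.5)) green (array([-1.85,  1.03]), np.float64(19.4)) grid [-0.84 -1.27]
  black strips 0 
  ring [533.97, 43.24, 21.86, 2.15]
  ring [533.53, 38.4, 20.21, 1.65]
  ring [610.21, 35.45, 23.59, 1.86]
  ring [612.01, 30.98, 19.22, 1.56]
  ring [602.78, -48.32, 23.15, 2.17]
P4 cam [422.4  45.6 384.1] red (array([-1.17,  0.28]), np.float64(22.3)) green (array([-0.85,  1.23]), np.float64(20.2)) grid [1.25 0.75]
  black strips 3 [ 2.31 -0.69]
  ring [532.53, 41.95, 23.28, 2.24]
```

View pics/p3.png

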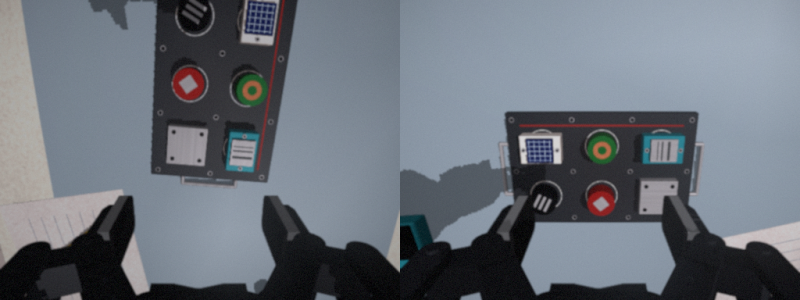

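All six pieces are visible: in the left frame the riser is at (187,145), red (189,85), green (250,90) and black (195,15). Opposite yaws show about ±1 mm bias at height, so averages apply, and the mounts come out within about 1 mm. Now the riser averaged the same way.

```bash
cat > ris.py <<'E'
from chk import *
def holes(n,z=26,ref=None):
    c,im=load(n); i=im.astype(int).sum(2); ref=np.array(SEAT['BL'] if ref is None else ref); H=[]
    for a,b in((-19,19),(19,19),(-19,-19),(19,-19)):
        w0=ref+R.from_euler('z',PSI).as_matrix()[:2,:2]@[a,b]; p=project(c,[*w0,z])[0]
        for rad in(8,6,4.5,4.5):
            d=np.hypot(xx-p[0],yy-p[1])<rad; bg=np.percentile(i[d],70); w=np.clip(bg*.8-i,0,None)*d
            if w.sum()==0: break
            p=np.array(((w*xx).sum(),(w*yy).sum()))/w.sum()
        H.append(cast(c,p,z)[0])
    H=np.array(H); ang=[np.arctan2(*v[::-1]).round(3) for v in(H[1]-H[0],H[3]-H[2])]+[np.arctan2(-v[0],v[1]).round(3) for v in(H[0]-H[2],H[1]-H[3])]
    print(n,'err',(H.mean(0)-ref).round(2),'spans',np.hypot(*(H[1]-H[0])).round(1),np.hypot(*(H[0]-H[2])).round(1),'yaw',ang); return H.mean(0)
E
python3 - <<'E'
from ris import *
for n in('P3','P4'):
    holes(n,ref=np.array(SEAT['BL'])+(-1.5,0))
E
```

```text
P3 err [-0.65 -0.39] spans 38.2 38.1 yaw [np.float64(-0.088), np.float64(-0.088), np.float64(-0.086), np.float64(-0.088)]
P4 err [ 2.01 -0.82] spans 34.0 38.3 yaw [np.float64(-0.116), np.float64(-0.072), np.float64(-0.084), np.float64(0.329)]
```

The riser is consistently 2.1 mm toward the front, and square within 0.005. I'll centre it by a gentle squeeze along carrier x, then re-measure.

Run:
```python
from ris import *
s=SEAT['BL']
r.grip(64); r.move_to([*s,80],ori(X)); r.servo_line([*s,14.5],velocity=100); st('d')
r.grip(0,30); st('g'); r.pause(.2); r.grip(66); st('o'); r.servo_line([*s,90],velocity=120)
view('P5',(600,90),240,np.pi); holes('P5')
```

```text
d t52.6 [617.63 119.92  14.83] open 64.0 gf 0.0 F [ 0.4 -0.1 -0.2]
g t52.9 [617.43 120.04  15.62] open 53.0 gf 33.4 F [-1.3  0.8  3.6]
o t53.4 [617.62 118.95  14.1 ] open 66.1 gf 0.0 F [ 0.5 -0.4 -0.4]
P5 [599.  11. 382.] axis [-0.004  0.302 -0.953] 55.0417
P5 err [-0.84 -0.49] spans 38.1 38.2 yaw [np.float64(-0.084), np.float64(-0.082), np.float64(-0.087), np.float64(-0.084)]
```

Centred to under 1 mm and square. Now the coupon.

Run:
```python
from ris import *
a=pick((462.0,-404.3),1.243,z=-.8,effort=40)
r.move_to([600,0,110],ori(Y))
place((616.9,119.1),Y,a[2]+26,60,zc=90)
c,im=view('P6',(600,90),240,np.pi)
holes('P6'); i=im.astype(int); Rd,G,B=i[...,0],i[...,1],i[...,2]
p=project(c,[*SEAT['BL'],36])[0]; m,_,_=blob(im,(Rd>B+35)&(G>B+12),p,40); m=cv2.morphologyEx(m,cv2.MORPH_CLOSE,np.ones((5,5)))
rr=cv2.minAreaRect(max(cv2.findContours(m,0,1)[0],key=cv2.contourArea)); bx=cast(c,cv2.boxPoints(rr),36); print(bx.round(1).tolist(),bx.mean(0)-SEAT['BL'],[np.arctan2(*(bx[k+1]-bx[k])[::-1]).round(3) for k in(0,1,2)])
cv2.imwrite('pics/p6.png',cv2.resize(im[:260,130:450,::-1],(738,600),interpolation=2))
```

```text
down t58.3 [ 4.6266e+02 -4.0442e+02 -2.3000e-01] open 85.1 gf 0.0 F [ 0.4 -0.1  0.3]
grip t58.8 [ 4.6252e+02 -4.0445e+02 -1.1000e-01] open 36.6 gf 40.9 F [ 0.8 -0.1  3.7]
lift t59.6 [ 461.19 -404.21   74.29] open 36.9 gf 40.5 F [-0.7 -0.7 -0.9]
above t62.3 [617.25 118.76  36.06] open 36.6 gf 40.5 F [ 0.6  0.3 -1.4]
set t62.9 [616.91 119.14  26.07] open 36.6 gf 40.5 F [-0.   0.3 -0.7]
rel t63.3 [617.02 119.18  26.3 ] open 59.8 gf 0.0 F [-0.1  0.   0.8]
P6 [599.  12. 384.] axis [-0.001  0.303 -0.953] 65.7083
P6 err [2.4  4.04] spans 47.2 50.5 yaw [np.float64(-0.187), np.float64(-0.091), np.float64(-0.061), np.float64(-0.303)]
[[636.1, 137.3], [632.3, 98.0], [594.4, 100.7], [596.9, 140.2]] [-2.48045828 -0.34633698] [np.float64(-1.666), np.float64(3.07), np.float64(1.507)]
```

View pics/p6.png

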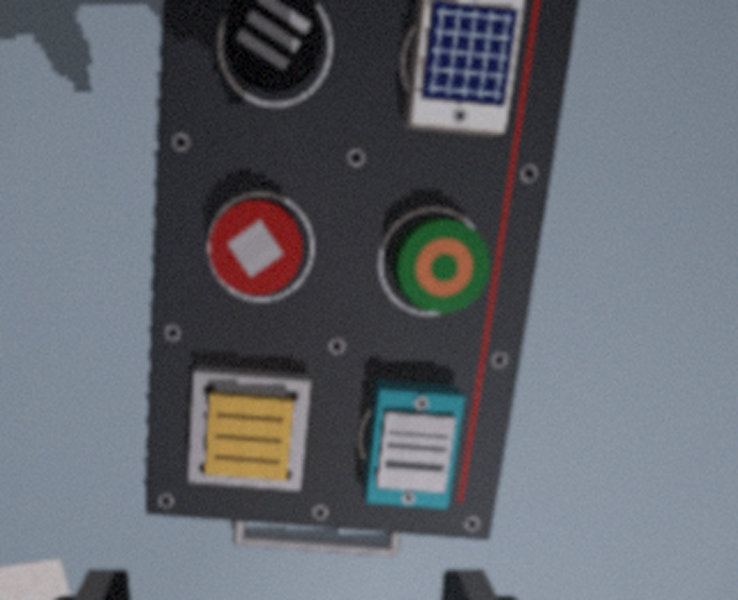

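The picture shows the coupon (250,435) centred and square on the riser (250,430). Red (260,248), green (442,265) and black (275,40) are on their seats once parallax is allowed for. The gripper is open and clear, so I'm handing in.

```bash
python3 -c "
from h import *
print(sign_off(),get_state()['time_s'])"
```

```text
the job is handed in; nothing more can be done
the job is handed in; nothing more can be done
```

The carrier is loaded as asked and the job handed in: all five pieces are on their seats (within about 1–2 mm by wrist camera), riser and coupon square; the arm was clear at about 66 s, and no verdict came back.

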